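Push a worn saw blade through the sprung flap of the blade safe

TASK

A worn saw blade lies on the loading ledge of the steel blade safe; its edges are sharp, so do not pick it up. With one fingertip press the safe's sprung flap down and keep it open, and with the other finger push the blade along the ledge over the edge, so that it drops into the safe. Then take the hand away so that the flap springs fully shut; leave the other tools where they are.

Things in the scene. Friction and masses are not known exactly. Their poses are not given: they have to be found in the camera images.
- blade_safe: grey sheet-steel used-blade safe, 200 (x) x 270 (y) x 95 mm, fixed to the bench. Origin: centre of its underside; x from its front (ledge side) to its back, y along its width, z up. Top, front to back: open ledge (x -100 to -20 mm), mouth shut by the flap (to x 74), flat strip (to x 100). A cheek 13 mm high stands along each side of the top, y = -133 and 133 mm. Hollow, inner floor 4 mm above the bench
- ledge (a point): centre of the loading ledge's upper surface (x = -60, z = 95 mm in the safe's frame): flat, level, smooth, 80 mm deep, open at the front; the blade lies on it between the cheeks
- mouth_edge (a point): middle of the back edge of the ledge, on its upper surface: the edge over which the blade must be pushed (x = -20, y = 0, z = 95 mm in the safe's frame)
- flap (a joint): angle of the steel flap in the mouth: 0 shut (level with the ledge), grows as its front edge goes down into the safe, stop at 1.2 rad. A spring shuts it (0.12 N m at 0, 0.22 N m at 1 rad): pressing its pad takes about 2 to 8 N, and released it shuts by itself. With the pad pressed down to ledge level it stands at about 0.5 rad; the blade falls through the gap that opens between mouth edge and lip
- flap_lip (a point): middle of the top of the flap's front edge (moves with the flap), turned up into a lip 8 mm higher than the ledge across the whole width; shut, its face is 4 mm behind the mouth edge. While the flap is shut the lip stops the blade, and pushing the blade against it does not open the flap: only pressing down on the flap behind the lip does
- flap_hinge (a point): middle of the flap's hinge pin, at the back of the mouth, 94 mm behind the mouth edge and 1 mm below ledge level, parallel to the safe's y
- flap_pad (a point): centre of the top of the black rubber press pad fixed on the flap (moves with the flap). The pad is 26 mm (x) x 70 mm (y); with the flap shut its top is 29 mm above the ledge and it reaches from 22 to 48 mm behind the mouth edge. Pressed to ledge level, its rear top edge is highest, 38 mm behind the mouth edge; a finger slid back past that edge loses it
- blade: the worn saw blade: a plain flat black steel bar, 12 (x) x 220 (y) x 5 mm, 0.12 kg or somewhat lighter or heavier, lying flat on the ledge and roughly parallel to the mouth edge. Origin: centre of its underside; y along its length, z up
- spanner_1: combination spanner, 148 x 24 x 7 mm, lying loose on the bench in front of the safe; not part of the job
- ratchet: ratchet handle, 175 x 32 x 24 mm, lying loose on the bench in front of the safe; not part of the job
- wrench_adjustable: adjustable wrench, 195 x 42 x 12 mm, lying loose at the left; not part of the job
- jar_screws: screw-top glass jar of screws, 66 mm across, 96 mm tall, standing loose behind the safe; not part of the job
- marker_red: paint marker, 132 x 17 x 16 mm, lying loose at the right; not part of the job
- screwdriver_green: screwdriver, 172 x 24 x 24 mm, lying loose at the right; not part of the job
- wood_block: block of wood, 150 x 64 x 38 mm, lying loose at the left; not part of the job

How it is judged (in metres and radians):
On the way, in this order (a step that is already met when the one before it is completed fails the run):
1. the flap is pressed open (over 0.3 rad) while the blade still lies on the ledge (value of joint flap above 0.3 rad and z of blade in the frame of blade_safe above 0.091 m and x of blade in the frame of blade_safe below -0.018 m), for 0.1 s.
2. the blade has gone through the mouth into the safe (z of blade in the frame of blade_safe between -0.01 and 0.06 m and x of blade in the frame of blade_safe between -0.1 and 0.1 m and y of blade in the frame of blade_safe between -0.135 and 0.135 m), for 0.1 s.
At the end, for the whole second after the job is handed in: the blade lies at rest inside the safe, its middle lower than 60 mm above the bench and within the safe's walls, and the flap is shut (under 0.05 rad) (all of step 2 and value of joint flap below 0.05 rad and linear speed of blade below 0.02 m/s); the robot touches nothing.
It fails at once if the blade is lifted: its middle rises more than 10 mm above the ledge (z of blade in the frame of blade_safe above 0.105 m).
It fails at once if another tool or the jar is moved more than 30 mm (distance of any of spanner_1, ratchet, wrench_adjustable, jar_screws, marker_red, screwdriver_green, wood_block from where it was at the start of the episode above 0.03 m).
It also fails if it takes over 40 s, if anything falls off the work surface, if the arm or the gripper's body presses on something with over 40 N, if the wrist force passes 120 N, or if a joint passes its speed limit or range.

ROBOT

A 6-joint arm with a two-finger parallel gripper is mounted at the origin on a cart in front of the work surface, level with it; the furniture and walls round the work are solid. World frame = base frame: x ahead of the robot, y to its left, z up, the work surface at z = 0. Lengths are in m, angles in degrees, forces in N, time in s.
With the tool pointing down it reaches from about 0.4 to 0.825 m from the base axis. Payload 7 kg.
Tool frame: the origin (TCP) lies midway between the tips of the shut fingers; the grasp point (between the pads) lies 19 mm behind it; z points along the fingers, y is the direction in which the jaws open and shut (so a half turn about z gives the same grasp; the last joint's range is limited). The gripper opens to 88 mm and grips with 3 to 60 N. Pads are 19 mm wide; open, the fingers measure 130 mm over their backs; the gripper's body (78 mm by 193 mm) begins 47 mm behind the grasp point.
Start: joints at [-57.978, 20.546, 0.682, 0, -70.136, -16.507], TCP at [0.181, -0.65, 0.227] pointing down, gripper open.
Joint ranges: [-176.03, 176.03], [-82.01, 121.73], [-58.28, 71.71], [-173.87, 95.51], [-174.79, -0.11], [-173.66, 173.66]. Speed limits (degrees/s): [136.94, 136.94, 172.46, 180, 180, 180].

INTERFACE

Orientations are given as [roll, pitch, yaw] about the fixed x, y, z axes, in that order (R = Rz(yaw) Ry(pitch) Rx(roll)).
In Python, from plant import ctrl gives the robot as it stands.
- The arm moves only by the tool jog_arm, never from a script. Its argument "deltas" is a list of rows, each a list of 2 entries, a list of its own where there are three numbers: the shift along the tool's x, y, z in m, then the turn about the tool's z in degrees. A call has 1 to 20 rows; each row is the pose to reach, as a shift and turn from the pose commanded when the call began, along the tool's axes at that moment; what a row does not reach only later rows make up. A row lasts 1/10 s, in which the tool goes at most 50 mm and 8.59 degrees, less where a joint would pass 70% of its speed; a pose out of reach is approached as far as the arm can. A call with a gripper value outside its range is refused whole. "jaw" is the closure, from -1 (fully open) to 1 (shut), set as the call begins (left out, the last holds). The fingers move at their own pace and stop on an object; the grip force is fixed at half the most. Time passes only in rows, so rows that repeat a pose let the fingers close. It gives the time, the measured TCP pose, the force and the opening at its end, in the units of the state.
- ctrl.get_obs(): the state, without advancing time (a new reading comes with each control period).
- ctrl.snapshot(name): name is "scene" or "side" or "wrist"; returns the picture (420x560x3 uint8, red, green, blue); there is no depth.
- ctrl.camera_params(name): a dict with "camera_matrix" (3x3 intrinsics, pixels), "D" ([k1, k2, p1, p2, k3] as OpenCV has them; the pictures are not rectified), "position" and "rotation" of the camera in the world. Camera axes: x right, y down, z forward; pixel columns grow to the right and rows downward; lengths in m; the calibration is good to about 2 mm. A picture is of the moment at which its call begins: read the wrist's pose just before it. camera_params takes no time and is no camera call; for the wrist camera it gives the pose at the moment of the call.
- ctrl.close_job(): hands the job in, once; it reports no verdict.
Trained networks look in the newest picture that a camera, given by its name, has taken for a name from the list of things; names that differ only in an ending like _2 or _b are one class to them, and where a whole thing is asked for, a point or a joint stands for the part that bears it (a point fixed in the world has none). Each returns a list of dicts, best first, with "conf" (0 to 1); they miss things now and then, are a little off and sometimes report something else, mostly with a low value. They report only what shows in the picture. A call takes as long as a camera call.
- ctrl.boxes_of(query, camera): "bbox" ([left, top, width, height] as shares, 0 to 1, of the picture: columns of its width, rows of its height, round what is visible of it).
- ctrl.cut_out(query, camera): "mask" (420x560 bool, what is visible of it) and "bbox" ([left, top, width, height] as shares, 0 to 1, of the picture: columns of its width, rows of its height, round what is visible of it).
The state is a dict: "clock": time; "joint_pos": joint angles; "qvel": joint speeds; "tau": joint torques, N m; "tool_pos": TCP position; "orientation": TCP orientation; "force": force on the tool from outside, world axes, zero at the start; "moment": the same for the moment, N m; "opening": finger opening in m.
Only numpy, scipy, OpenCV 4.12 (cv2) and the standard library are available. Lean on these libraries where they do the work, as an engineer would, in place of code of your own. Each camera call takes 0.05 s, during which the arm holds its last target. There are 200 camera calls.

## Working session

There is one attempt and no reset: what is moved stays moved. The work goes in short steps, Python scripts to look and compute and a tool call to move; the robot and the scene stay as the last step left them, time stands still between calls to the robot, and variables do not carry over. Pictures are saved under pics/ and viewed, and the job is handed in when it is done.

Besides the shell and the picture viewer there is one more tool, called after "Request:" by a JSON object that holds its "api" and its "payload". jog_arm: Moves the arm, as the interface text tells. Its arguments: {"type":"object","properties":{"deltas":{"type":"array","items":{"type":"array"}},"jaw":{"type":"number"}},"required":["deltas"]}

```bash
mkdir -p pics; cat > h.py <<'E'
import numpy as np, cv2
from plant import ctrl
def snap(cam,name):
    p=ctrl.camera_params(cam); im=ctrl.snapshot(cam)
    cv2.imwrite(f'pics/{name}.png',cv2.cvtColor(im,cv2.COLOR_RGB2BGR)); return im,p
def ray(p,uv,z):
    """intersect pixels with plane at height z"""
    uv=np.array(uv,float).reshape(-1,1,2)
    n=cv2.undistortPoints(uv,np.array(p['camera_matrix']),np.array(p['D'],float)).reshape(-1,2)
    d=np.c_[n,np.ones(len(n))]@np.array(p['rotation']).T
    c=np.array(p['position']); return c+d*((z-c[2])/d[:,2])[:,None]
E
python3 - <<'E'
from h import *
print(ctrl.get_obs())
for c in ('scene','side'):
    im,p=snap(c,c+'0'); print(c,p['position'],np.round(p['rotation'],3).tolist())
    for q in ('blade_safe','blade','flap_pad'):
        for r in ctrl.cut_out(q,c)[:2]:
            m=r['mask'].astype(np.uint8); ys,xs=np.nonzero(m)
            print(q,round(r['conf'],2),np.round(np.array(r['bbox'])*[560,420,560,420]),cv2.boxPoints(cv2.minAreaRect(np.c_[xs,ys].astype(np.float32))).round().tolist())
E
```

```text
{'clock': 0.0, 'joint_pos': array([-5.79766193e+01,  2.05920205e+01,  6.33519941e-01, -2.12067531e-02,
       -7.01366281e+01, -1.65061673e+01]), 'qvel': array([ 0.0613776 ,  0.03804301,  0.04103405,  0.07340041, -0.02703377,
       -0.03641324]), 'tau': array([-1.21117257e-03, -5.82717526e+01,  2.93045640e+01,  6.99696332e+00,
        6.82184284e-03, -1.43486518e-04]), 'tool_pos': array([ 0.18041675, -0.64992269,  0.22561075]), 'orientation': array([ 1.79903127e+02, -7.91653368e-03, -1.64490002e+02]), 'force': array([ 0.36891403, -0.48225985,  0.44696697]), 'moment': array([-0.04305076,  0.0343167 , -0.05833169]), 'opening': 0.0874264949725437}
scene [-0.1108811   0.68577101  1.01065564] [-132.963, 0.485, -135.764]
blade_safe 0.57 [203. 187. 127. 113.] [[191.0, 235.0], [299.0, 173.0], [340.0, 246.0], [232.0, 307.0]]
blade_safe 0.3 [323. 175.  39.  13.] [[322.0, 179.0], [361.0, 171.0], [363.0, 177.0], [323.0, 185.0]]
blade 0.69 [213. 201.  90.  51.] [[212.0, 230.0], [293.0, 190.0], [306.0, 216.0], [224.0, 255.0]]
blade 0.62 [250. 223.  61.  38.] [[245.0, 259.0], [309.0, 221.0], [311.0, 225.0], [247.0, 263.0]]
flap_pad 0.88 [213. 199.  92.  54.] [[212.0, 231.0], [293.0, 191.0], [305.0, 215.0], [224.0, 255.0]]
side [-0.03920693 -1.49556475  0.86638191] [-115.412, 0.979, -23.33]
blade_safe 0.95 [239. 181.  69.  63.] [[238.0, 184.0], [303.0, 178.0], [309.0, 241.0], [244.0, 247.0]]
blade 0.62 [245. 190.  19.  27.] [[245.0, 191.0], [249.0, 188.0], [262.0, 213.0], [258.0, 215.0]]
flap_pad 0.56 [262. 186.  33.  26.] [[259.0, 188.0], [279.0, 177.0], [296.0, 209.0], [276.0, 220.0]]
flap_pad 0.16 [238. 171.  25.  14.] [[238.0, 172.0], [260.0, 169.0], [261.0, 181.0], [240.0, 184.0]]
```

```bash
sed -i "s/np.array(p\['rotation'\]).T/R.from_euler('xyz',p['rotation'],degrees=True).as_matrix().T/; 1a from scipy.spatial.transform import Rotation as R" h.py
python3 - <<'E'
from h import *
im=cv2.imread('pics/scene0.png');cv2.imwrite('pics/scene0c.png',cv2.resize(im[150:330,170:390],None,fx=3.3,fy=3.3,interpolation=cv2.INTER_CUBIC))
p=ctrl.camera_params('scene')
print(ray(p,[[245,259],[309,221],[311,225],[247,263]],.1).round(3))
print(ray(p,[[212,230],[293,190],[306,216],[224,255]],.095).round(3))
print(ray(p,[[191,235],[299,173],[340,246],[232,307]],.095).round(3))
p=ctrl.camera_params('side')
print(ray(p,[[245,191],[249,188],[262,213],[258,215]],.1).round(3))
E
```

```text
[[ 0.516  0.161  0.1  ]
 [ 0.491 -0.05   0.1  ]
 [ 0.478 -0.042  0.1  ]
 [ 0.503  0.166  0.1  ]]
[[ 0.657  0.148  0.095]
 [ 0.613 -0.119  0.095]
 [ 0.514 -0.063  0.095]
 [ 0.567  0.185  0.095]]
[[ 0.682  0.198  0.095]
 [ 0.653 -0.189  0.095]
 [ 0.377 -0.04   0.095]
 [ 0.434  0.278  0.095]]
[[ 0.498  0.143  0.1  ]
 [ 0.521  0.162  0.1  ]
 [ 0.49  -0.053  0.1  ]
 [ 0.472 -0.061  0.1  ]]
```

View pics/scene0.png

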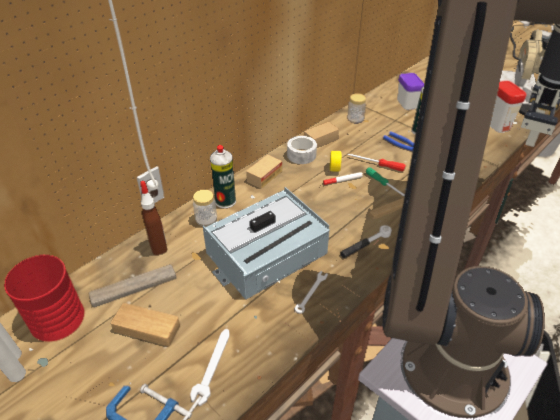

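View pics/side0.png

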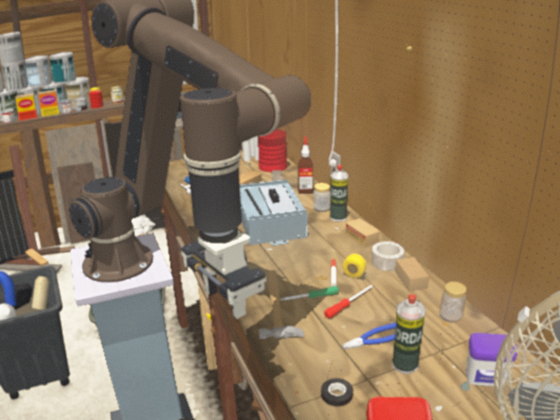

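Request:
{"api": "jog_arm", "payload": {"deltas": [[[-0.03,0.035,-0.03],-5],[[-0.06,0.07,-0.06],-9],[[-0.09,0.105,-0.09],-13],[[-0.12,0.14,-0.125],-17],[[-0.15,0.175,-0.125],-21],[[-0.18,0.21,-0.125],-25],[[-0.21,0.245,-0.125],-29],[[-0.24,0.28,-0.125],-33],[[-0.27,0.315,-0.125],-37],[[-0.3,0.35,-0.125],-41],[[-0.33,0.39,-0.125],-45],[[-0.36,0.425,-0.125],-49],[[-0.39,0.46,-0.125],-53],[[-0.42,0.495,-0.125],-57],[[-0.45,0.53,-0.125],-61],[[-0.47,0.56,-0.125],-65],[[-0.495,0.589,-0.125],-67.5],[[-0.495,0.589,-0.125],-67.5],[[-0.495,0.589,-0.125],-67.5],[[-0.495,0.589,-0.125],-67.5]]}}

```text
clock: 2.4
tool_pos: [0.4997, 0.0492, 0.3517]
orientation: [-180.0, -0.0, -97.0]
force: [-0.3, 0.3, -0.3]
opening: 0.0873
```

```bash
python3 - <<'E'
from h import *
o=ctrl.get_obs();print(o['clock'],o['tool_pos'],o['orientation'],o['opening'])
im,p=snap('wrist','w1');print(p['position'],p['rotation'])
for q in ('blade','flap_pad','flap_lip','blade_safe'):
    for r in ctrl.cut_out(q,'wrist')[:2]:
        ys,xs=np.nonzero(r['mask'])
        b=cv2.boxPoints(cv2.minAreaRect(np.c_[xs,ys].astype(np.float32)))
        print(q,round(r['conf'],2),b.round().tolist(),ray(p,b,{'blade':.1,'flap_pad':.124}.get(q,.095)).round(3).tolist())
E
```

```text
2.4 [0.49968716 0.04915985 0.35166221] [-1.79995571e+02 -2.68566248e-03 -9.70056210e+01] 0.08734776523459288
[ 0.49036125 -0.03026084  0.51019034] [1.62804493e+02 6.90902243e-02 1.73022372e+02]
blade 0.75 [[276.0, 71.0], [287.0, 71.0], [290.0, 264.0], [279.0, 264.0]] [[0.493, -0.055, 0.1], [0.481, -0.053, 0.1], [0.503, 0.164, 0.1], [0.516, 0.163, 0.1]]
blade 0.37 [[157.0, 267.0], [161.0, 55.0], [247.0, 56.0], [243.0, 269.0]] [[0.664, 0.15, 0.1], [0.608, -0.086, 0.1], [0.52, -0.072, 0.1], [0.56, 0.164, 0.1]]
flap_pad 0.58 [[156.0, 267.0], [161.0, 55.0], [247.0, 56.0], [243.0, 269.0]] [[0.654, 0.139, 0.124], [0.601, -0.082, 0.124], [0.518, -0.07, 0.124], [0.556, 0.153, 0.124]]
flap_lip 0.82 [[155.0, 269.0], [161.0, 54.0], [248.0, 57.0], [242.0, 271.0]] [[0.668, 0.154, 0.095], [0.609, -0.086, 0.095], [0.52, -0.073, 0.095], [0.563, 0.169, 0.095]]
blade_safe 0.95 [[120.0, 279.0], [134.0, 26.0], [332.0, 37.0], [318.0, 290.0]] [[0.715, 0.162, 0.095], [0.632, -0.117, 0.095], [0.432, -0.081, 0.095], [0.472, 0.206, 0.095]]
```

View pics/w1.png

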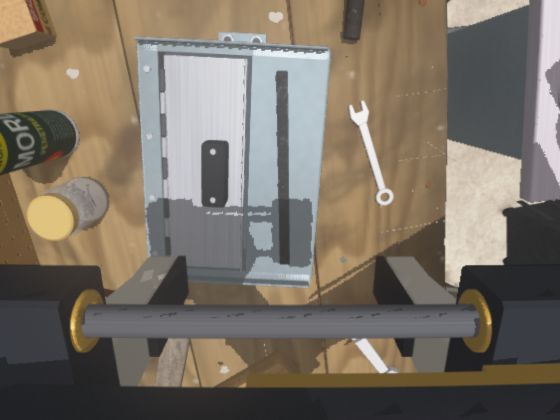

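```bash
python3 - <<'E'
from h import *
im=cv2.imread('pics/w1.png');p=ctrl.camera_params('wrist')
cv2.imwrite('pics/w1c.png',cv2.resize(im[30:300,130:340],None,fx=2.2,fy=2.2,interpolation=cv2.INTER_CUBIC)[:600])
g=im.max(2)
for n,(x0,x1,y0,y1),z in (('pad',(190,240,130,220),.124),('blade',(268,298,60,196),.1)):
    m=np.zeros_like(g);m[y0:y1,x0:x1]=(g[y0:y1,x0:x1]<65)
    ys,xs=np.nonzero(m);b=cv2.boxPoints(cv2.minAreaRect(np.c_[xs,ys].astype(np.float32)))
    w=ray(p,b,z);print(n,b.round(1).tolist(),w[:,:2].round(4).tolist(),w.mean(0).round(4))
# lip line / ledge line
a=ray(p,[[250,56],[243,270]],.103);print('lip',a.round(4)); d=a[0]-a[1];print('yaw',np.degrees(np.arctan2(d[0],-d[1])))
a=ray(p,[[329,46],[309,285]],.095);print('front',a.round(4)); d=a[0]-a[1];print('yaw',np.degrees(np.arctan2(d[0],-d[1])))
E
```

```text
pad [[224.0, 198.0], [225.0, 197.0], [226.0, 198.0], [225.0, 199.0]] [[0.564, 0.0672], [0.5627, 0.0663], [0.5619, 0.0675], [0.5631, 0.0684]] [0.5629 0.0674 0.124 ]
blade [[0.0, 0.0], [0.0, 0.0], [0.0, 0.0], [0.0, 0.0]] [[0.7617, -0.1607], [0.7617, -0.1607], [0.7617, -0.1607], [0.7617, -0.1607]] [ 0.7617 -0.1607  0.1   ]
lip [[ 0.5171 -0.0723  0.103 ]
 [ 0.5603  0.1639  0.103 ]]
yaw -10.364951399107037
front [[ 0.4353 -0.0729  0.095 ]
 [ 0.4834  0.198   0.095 ]]
yaw -10.06497034177929
```

View pics/w1c.png

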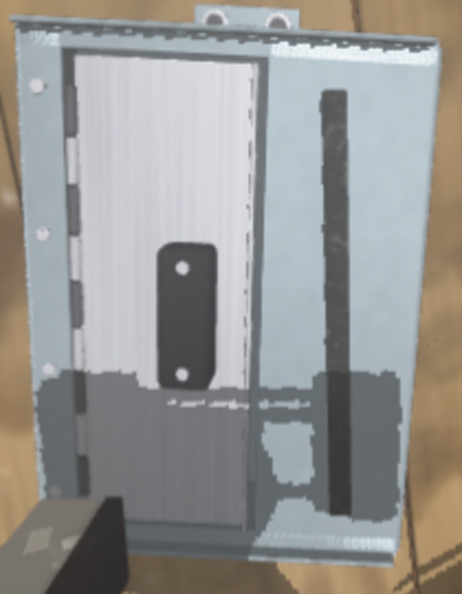

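Request:
{"api": "jog_arm", "payload": {"deltas": [[[-0.003,-0.028,0.03],1],[[-0.003,-0.028,0.06],2],[[-0.003,-0.028,0.095],3.2],[[-0.003,-0.028,0.13],3.2],[[-0.003,-0.028,0.165],3.2],[[-0.003,-0.028,0.19],3.2],[[-0.003,-0.028,0.2],3.2],[[-0.003,-0.028,0.2],3.2],[[-0.003,-0.028,0.2],3.2]], "jaw": -0.86}}

```text
clock: 3.55
tool_pos: [0.529, 0.0492, 0.1529]
orientation: [-179.9, 0.0, -100.2]
force: [0.4, 0.7, -0.4]
opening: 0.0815
```

```bash
python3 - <<'E'
from h import *
o=ctrl.get_obs();print(o['clock'],o['tool_pos'],o['orientation'],o['opening'],o['force'])
im,p=snap('wrist','w2');snap('side','s2');snap('scene','c2')
for f in('s2','c2'):
    a=cv2.imread(f'pics/{f}.png');a=a[150:260,200:340] if f=='s2' else a[150:320,180:360]
    cv2.imwrite(f'pics/{f}c.png',cv2.resize(a,None,fx=4 if f=='s2' else 3.3,fy=4 if f=='s2' else 3.3,interpolation=cv2.INTER_CUBIC))
for cam in('wrist',):
  for q in ('blade','flap_lip'):
    for r in ctrl.cut_out(q,cam)[:2]:
        ys,xs=np.nonzero(r['mask']);b=cv2.boxPoints(cv2.minAreaRect(np.c_[xs,ys].astype(np.float32)))
        print(q,round(r['conf'],2),b.round().tolist(),ray(p,b,.1).round(3).tolist())
E
```

```text
3.55 [0.52898432 0.04918399 0.15287083] [-1.79907438e+02  3.17813843e-02 -1.00180704e+02] 0.08151557823018986 [ 0.44767817  0.74397619 -0.38667752]
blade 0.93 [[315.0, 37.0], [338.0, 36.0], [351.0, 372.0], [328.0, 373.0]] [[0.493, -0.055, 0.1], [0.481, -0.054, 0.1], [0.5, 0.158, 0.1], [0.515, 0.156, 0.1]]
```

View pics/w2.png

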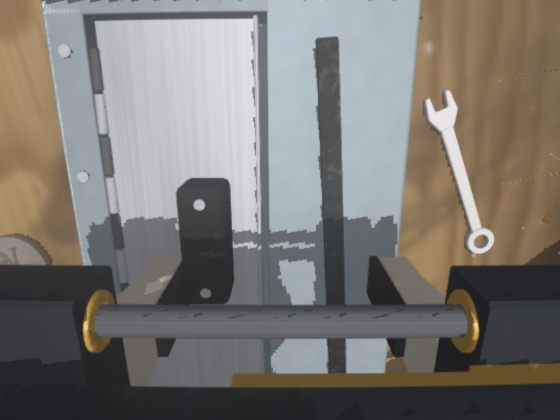

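View pics/c2c.png

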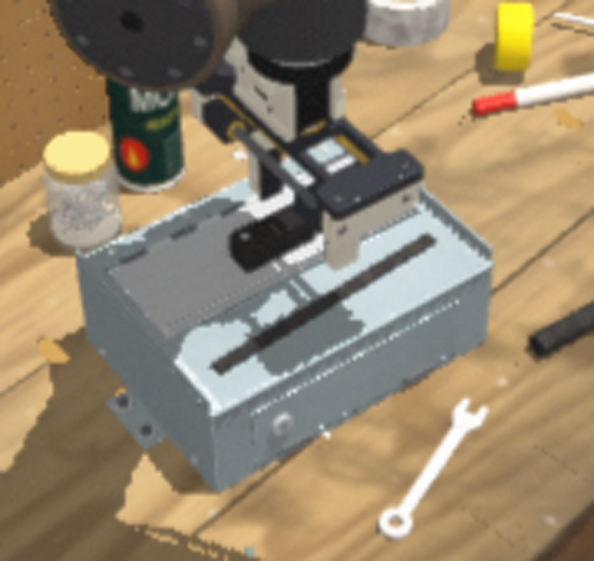

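View pics/s2c.png

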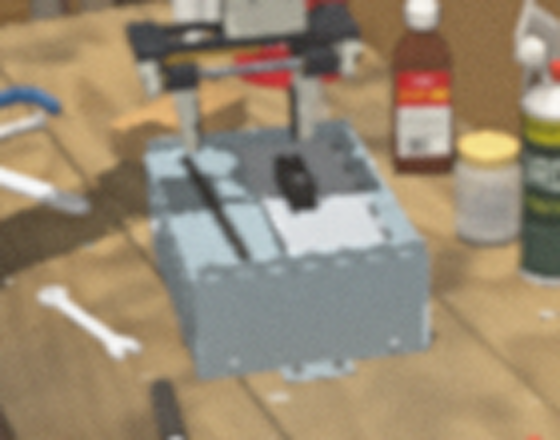

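```bash
python3 - <<'E'
from h import *
p=ctrl.camera_params('wrist')
M=np.array([.5365,.0475]);u=np.array([np.cos(np.radians(-10.2)),np.sin(np.radians(-10.2))]);v=np.array([-u[1],u[0]])
f=lambda w:[((x[:2]-M)@np.c_[u,v]*1000).round(1).tolist() for x in w]
print('screws',f(ray(p,[[199,205],[206,293]],.124)))
print('mouthedge',f(ray(p,[[267,20],[266,240],[267,360]],.095)))
print('front',f(ray(p,[[419,20],[404,180],[388,350]],.095)))
print('liptop',f(ray(p,[[256,20],[261,240]],.103)))
print('padrear',f(ray(p,[[178,190],[182,295]],.124)))
print('padfront?',f(ray(p,[[231,182],[233,290]],.124)))
print('blade',f(ray(p,[[315,37],[338,36],[351,372],[328,373]],.1)))
print('tcp',f([ctrl.get_obs()['tool_pos']]))
E
python3 - <<'E'
import cv2
a=cv2.imread('pics/w2.png');cv2.imwrite('pics/w2c.png',cv2.resize(a[170:400,120:420],None,fx=2.6,fy=2.6,interpolation=cv2.INTER_CUBIC))
E
```

```text
screws [[35.2, -24.3], [34.6, 27.6]]
mouthedge [[-0.2, -117.6], [1.6, 6.9], [1.9, 96.8]]
front [[-80.7, -118.2], [-80.6, -31.4], [-81.8, 88.6]]
liptop [[5.2, -116.2], [4.2, 3.7]]
padrear [[45.6, -32.4], [48.4, 29.0]]
padfront? [[17.9, -36.6], [19.3, 25.6]]
blade [[-25.3, -108.6], [-37.3, -109.2], [-56.2, 102.8], [-40.3, 103.6]]
tcp [[-8.1, 0.4]]
```

View pics/w2c.png

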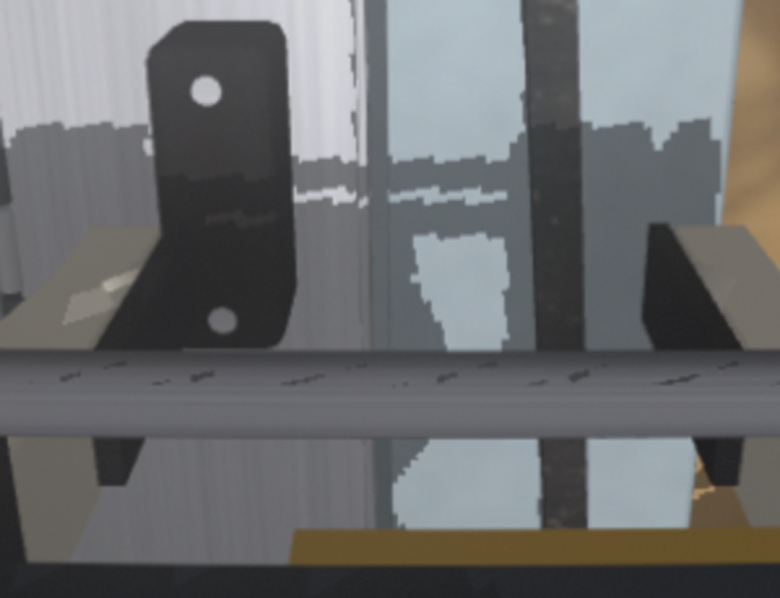

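Request:
{"api": "jog_arm", "payload": {"deltas": [[[0,0.002,0],0],[[0,0.002,0.0],0],[[0,0.002,0.015],0],[[0,0.002,0.025],0],[[0,0.002,0.032],0],[[0,0.002,0.039],0],[[0,0.002,0.045],0],[[0,0.002,0.05],0],[[0,0.002,0.053],0],[[0,0.002,0.053],0],[[0,0.002,0.053],0]], "jaw": -0.95}}

```text
clock: 4.9
tool_pos: [0.5267, 0.0496, 0.0989]
orientation: [-179.9, 0.0, -100.2]
force: [-0.9, 0.3, 3.1]
opening: 0.0854
```

```bash
cat > look.py <<'E'
from h import *
import sys
n=sys.argv[1]
o=ctrl.get_obs();print(o['clock'],o['tool_pos'],o['orientation'],o['opening'],o['force'])
snap('wrist','w'+n);snap('side','s'+n)
a=cv2.imread(f'pics/s{n}.png')[165:260,220:340];cv2.imwrite(f'pics/s{n}c.png',cv2.resize(a,None,fx=5,fy=5,interpolation=cv2.INTER_CUBIC))
E
python3 look.py 3
```

```text
4.9 [0.52673951 0.04958413 0.09889454] [-1.79944095e+02  1.51189982e-02 -1.00172126e+02] 0.08538932420659179 [-0.87544394  0.25668942  3.12305744]
```

View pics/w3.png

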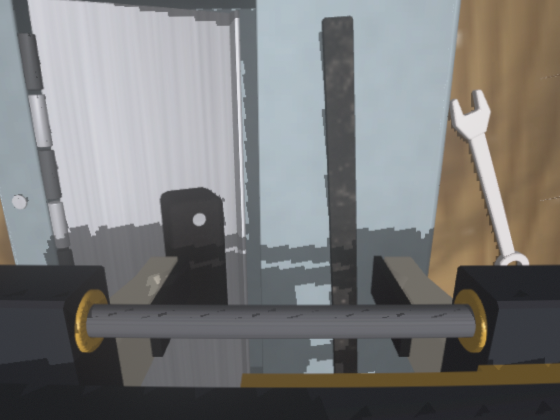

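View pics/s3c.png

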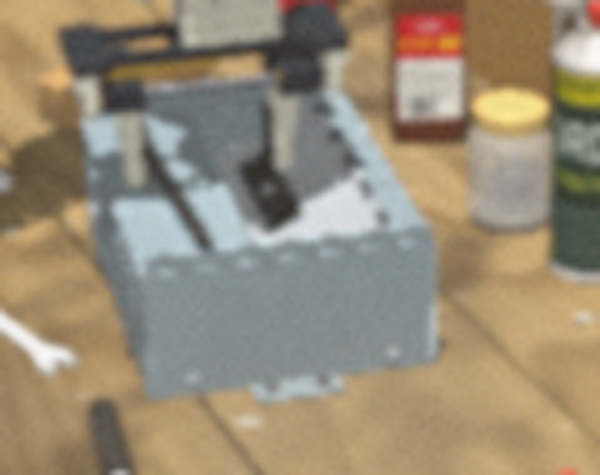

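Request:
{"api": "jog_arm", "payload": {"deltas": [[[0,0,0.001],0],[[0,-0.002,0.001],0],[[0,-0.004,0.001],0],[[0,-0.005,0.001],0]], "jaw": -0.72}}

```text
clock: 5.4
tool_pos: [0.5305, 0.0485, 0.0973]
orientation: [179.9, -0.0, -100.2]
force: [-1.9, 1.2, 3.1]
opening: 0.0755
```

Request:
{"api": "jog_arm", "payload": {"deltas": [[[0,0,0],0],[[0,-0.002,0],0],[[0,-0.004,0],0],[[0,-0.005,0],0]], "jaw": -0.49}}

```text
clock: 5.8
tool_pos: [0.5355, 0.0475, 0.0973]
orientation: [179.9, -0.0, -100.2]
force: [-2.0, 1.0, 3.0]
opening: 0.0656
```

```bash
python3 look.py 4
```

```text
5.8 [0.53549085 0.04753646 0.09729142] [ 1.79929689e+02 -2.85452803e-02 -1.00198096e+02] 0.06555047117106495 [-2.02146621  1.01390763  3.03374539]
```

View pics/w4.png

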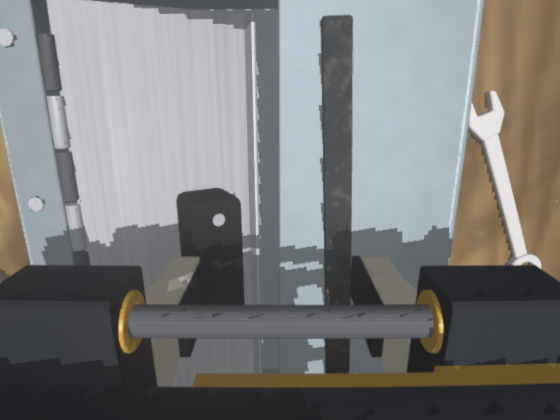

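Request:
{"api": "jog_arm", "payload": {"deltas": [[[0,0,0],0],[[0,-0.002,0],0],[[0,-0.004,0],0],[[0,-0.005,0],0]], "jaw": -0.26}}

```text
clock: 6.3
tool_pos: [0.5406, 0.0468, 0.0974]
orientation: [179.9, -0.0, -100.2]
force: [-2.4, -0.2, 3.0]
opening: 0.0553
```

Request:
{"api": "jog_arm", "payload": {"deltas": [[[0,0,0],0],[[0,-0.002,0],0],[[0,-0.004,0],0],[[0,-0.005,0],0]], "jaw": -0.03}}

```text
clock: 6.7
tool_pos: [0.5455, 0.0459, 0.0974]
orientation: [179.9, -0.0, -100.2]
force: [-2.4, 0.2, 2.8]
opening: 0.0448
```

```bash
python3 look.py 5
```

```text
6.7 [0.54547161 0.04587809 0.09737658] [ 1.79945048e+02 -1.47702154e-02 -1.00197038e+02] 0.04479006273914954 [-2.37283745  0.1620083   2.75564944]
```

View pics/w5.png

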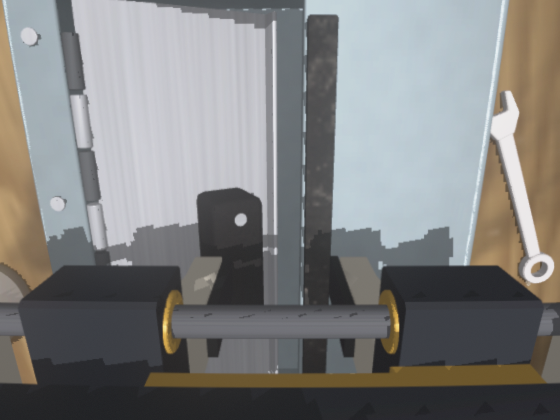

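View pics/s5c.png

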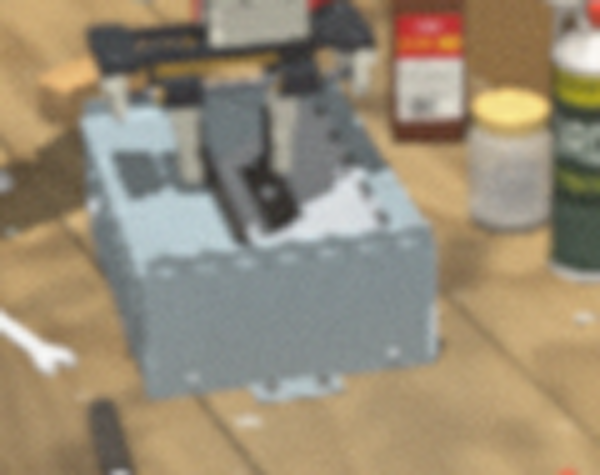

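Request:
{"api": "jog_arm", "payload": {"deltas": [[[0,0,0],0],[[0,-0.002,0],0],[[0,-0.004,0],0],[[0,-0.005,0],0]], "jaw": 0.2}}

```text
clock: 7.2
tool_pos: [0.5506, 0.045, 0.0974]
orientation: [180.0, -0.0, -100.2]
force: [-2.0, 0.4, 2.3]
opening: 0.035
```

Request:
{"api": "jog_arm", "payload": {"deltas": [[[0,0,0],0],[[0,-0.002,0],0],[[0,-0.004,0],0],[[0,-0.004,0],0],[[0,-0.004,0],0]], "jaw": 0.38}}

```text
clock: 7.7
tool_pos: [0.5548, 0.0443, 0.0975]
orientation: [-180.0, -0.0, -100.2]
force: [0.2, -0.4, 2.3]
opening: 0.027
```

```bash
python3 look.py 6
```

```text
7.7 [0.5547534  0.04431931 0.09752904] [-1.79998077e+02 -3.35881502e-03 -1.00188228e+02] 0.027014752804180586 [ 0.18966124 -0.43427513  2.30073332]
```

View pics/w6.png

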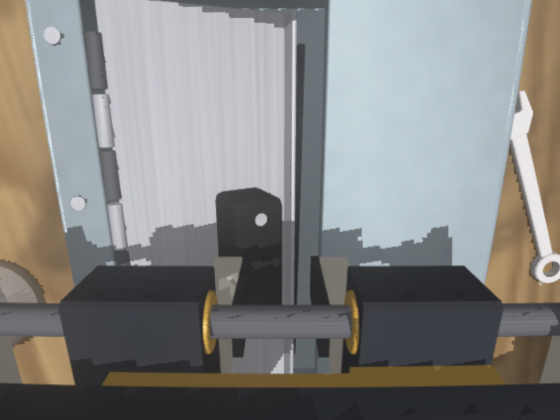

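View pics/s6c.png

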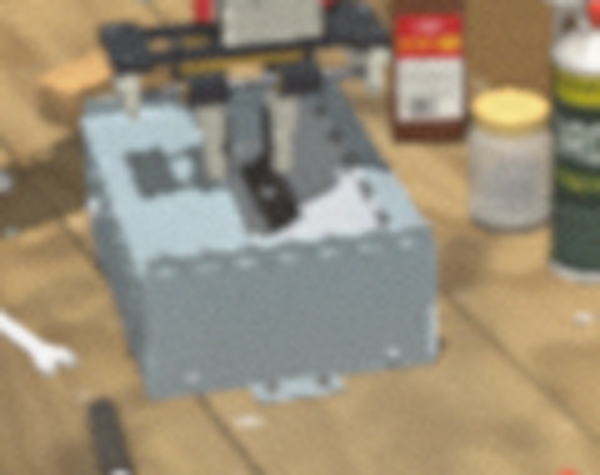

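```bash
python3 - <<'E'
from h import *
p=ctrl.camera_params('wrist')
M=np.array([.5365,.0475]);u=np.array([np.cos(np.radians(-10.2)),np.sin(np.radians(-10.2))]);v=np.array([-u[1],u[0]])
for z in (.006,.03,.05,.07,.09):print(z,((ray(p,[[300,46]],z)[0,:2]-M)@np.c_[u,v]*1000).round(1))
a=cv2.imread('pics/w6.png');cv2.imwrite('pics/w6c.png',cv2.resize(a[0:270,200:350],None,fx=2.2,fy=2.2,interpolation=cv2.INTER_CUBIC))
E
```

```text
0.006 [   7.1 -109.2]
0.03 [   8.3 -106.4]
0.05 [   9.2 -104. ]
0.07 [  10.1 -101.7]
0.09 [ 11.1 -99.3]
```

View pics/w6c.png

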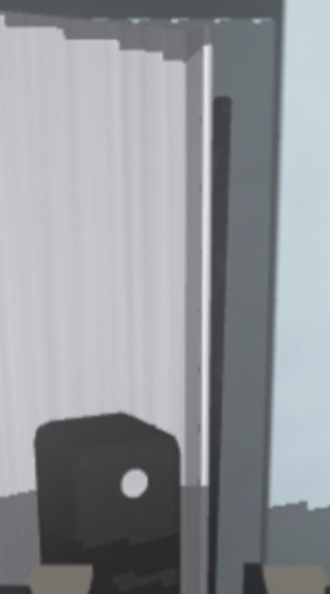

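Request:
{"api": "jog_arm", "payload": {"deltas": [[[0,0,-0.008],0],[[0,0,-0.016],0],[[0,0,-0.024],0],[[0,0,-0.032],0],[[0,0,-0.05],0],[[0,0,-0.08],0],[[0,0,-0.11],0],[[0,0,-0.14],0],[[0,0,-0.14],0],[[0,0,-0.14],0],[[0,0,-0.14],0],[[0,0,-0.14],0],[[0,0,-0.14],0]]}}

```text
clock: 9.1
tool_pos: [0.5543, 0.0442, 0.2367]
orientation: [179.9, -0.1, -100.2]
force: [-0.4, 0.7, 0.1]
opening: 0.0272
```

```bash
python3 look.py 7
```

```text
9.1 [0.55426263 0.04420837 0.23670446] [ 1.79916173e+02 -5.15585279e-02 -1.00187053e+02] 0.027229638552392285 [-0.39516264  0.71872873  0.13151216]
```

View pics/w7.png

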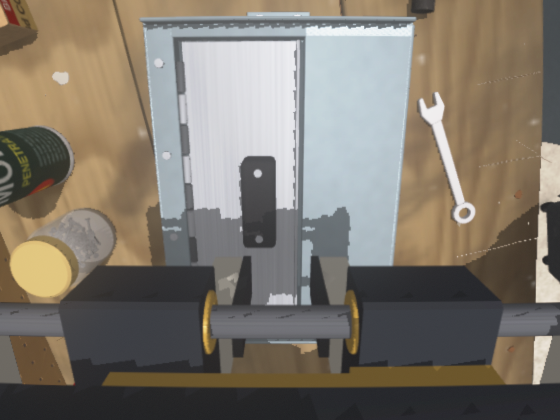

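View pics/s7c.png

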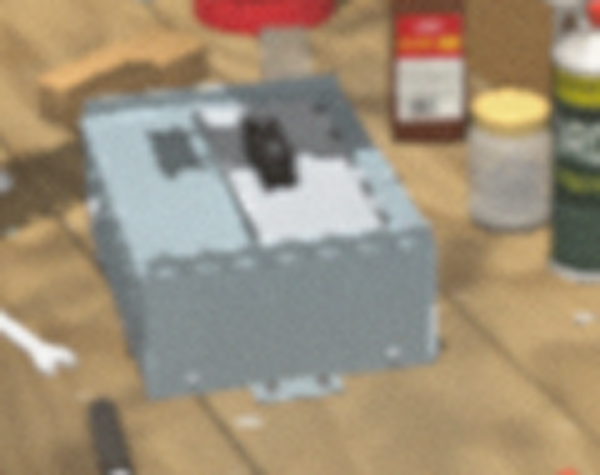

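The wrist picture shows the flap shut: the lip lies along column 300, the pad is level at (258, 200), and the ledge is empty. The hand is about 140 mm clear of the safe, with the wrist force near zero.

```bash
python3 -c "
from h import *
print(ctrl.close_job())"
```

```text
the job is handed in; nothing more can be done
None
```

The blade is in the safe, the flap has sprung shut, and the job is handed in at about 9.2 s of the 40 s allowed. No verdict is reported.

**What I did:** The rear fingertip pressed the flap pad down almost to ledge level, which took about 3 N. I then closed the jaws in steps while moving the hand back. That kept the rear finger on the pad while the front finger pushed the blade over the mouth edge, where it dropped. Then I lifted the hand straight up.

**Last checks:**
- **Blade:** seen through the open mouth, its end worked out to about 6 mm above the bench, so it was lying on the safe's inner floor. Once the flap shut I could not see it any more.
- **Flap:** the wrist and side pictures show it shut and level. I judged this by eye and did not measure the angle.
- **Hand:** it is about 140 mm clear of the safe, and the force reading is within noise (under 1 N).
- **Other tools:** the spanner, jar and the rest that show in the last pictures look unmoved. I compared them only by eye, and not every tool is in view.

No check failed. The network's `flap_pad` outline covered the whole flap, so I placed the pad from its two screw heads in the picture instead.

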